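# Set up and lock the plate gauge

## Task

Set the plate gauge up for the next batch: take the plywood template with the wooden grip out of its rack and press its straight lower edge fully home into the middle of the sprung clip on the gauge's base, so that it stands upright there. Turn the large knob on the sloping head until its pointer stands at the index tab, and then turn the small lock ring above the knob clockwise until it is tight, leaving the pointer at the tab. Leave the white jar, the white vase and the clay beaker where they stand.

Things in the scene. Friction and masses are not known exactly. Their poses are not given: they have to be found in the camera images.
- template: loose plywood template, about 60 to 130 g, upright in the rack. Sheet 5 mm thick (x), 110 mm long (y), rounded shoulders; the straight lower edge goes into the clip. A wooden grip bar 14 mm thick (x), 60 mm long (y) tops it, 64 to 96 mm above the lower edge; grip it across the 14 mm. Origin: middle of the lower edge; z up. Symmetrical: either way round will do.
- rack: fixed dark wooden rack, 150 mm (x) by 140 mm (y), origin under its centre. Two slots along y, 7 mm wide, floor 8 mm and rim 28 mm above the table, at x = -40 mm (holds the template) and x = +40 mm (a plain low sheet, top at 52 mm, fixed; not used). Draw the template straight up by 30 mm or more.
- gauge: fixed grey gauge: base 300 mm (y) by 150 mm (x), 18 mm thick, origin under its centre; z up. On it the sloping head (knob axis meets the dial at y = +85 mm, 110 mm up) and the sprung clip (at y = -85 mm).
- clip (a point): middle of the floor of the sprung clip, 18 mm above the table, where the middle of the template's lower edge must come, its y along the clip's y (either way round); z up.
- jaw_near: one of the clip's two steel jaws, 60 mm long along y. They part along x against springs (about 2 N each), touch the sheet from 1 to 17 mm above the clip's floor and flare above into a mouth about 17 mm wide, 35 mm above the floor. Pressing the edge in down to the floor takes about 3 to 15 N. Origin: middle of the clip's floor when closed.
- dial (a point): centre of the round aluminium dial (head block 110 mm square). z: common axis of knob and lock ring, out of the dial, leaning 32 degrees from vertical to the gauge's -x; x points uphill across the dial, y along the gauge's y. Heights above the dial: knob's skirt (radius 32 mm) 3 to 9 mm, knob 9 to 35 mm, lock ring 39 to 55 mm, spindle end 61 mm.
- knob: round black fluted knob, 52 mm across (54 over its flutes), 9 to 35 mm above the dial; origin on its axis at the dial. Turns both ways about the dial's z against 0.08 Nm and stays where it is left. It may be gripped at any angle.
- pointer (a point): tip of the knob's aluminium pointer, 42 mm from the axis, 6 mm above the dial; turns with the knob. A light line on the knob's top points the same way. At the start it is 0.45 to 1.85 rad anticlockwise (looking down at the dial) of the tab; the knob can turn at least 0.3 rad past the tab.
- index_tab (a point): inner edge of the small upright aluminium tab at the dial's rim, 42 mm from the axis, 6 mm above the dial: where the pointer's tip must come. The tab spans 43 to 53 mm from the axis and up to 12 mm above the dial, and stays where it is.
- ring_mid (a point): middle of the lock ring, on the axis, 47 mm above the dial. A round knurled steel ring, 33 mm across and 16 mm high, above the knob (its own part: it does not turn the knob). It may be gripped at any angle.
- lock_ring (a joint): angle of the lock ring, rad: grows clockwise, looking down at the dial; starts loose at 0 to 0.4 and comes up hard against its stop, tight, at 1.3. Turning takes about 0.06 Nm.
- glaze_jar: bystander: closed white jar, 64 mm across, 85 mm high; origin under its centre
- beaker: bystander: clay beaker, 68 mm across, 80 mm high; origin under its centre
- bud_vase: bystander: white vase with a narrow neck, 72 mm across, 115 mm high; origin under its centre
Mind the look-alikes: they are no part of the job. Of the things that look like the template, the smallest one is meant.

How it is judged (in metres and radians):
On the way, in this order (a step that is already met when the one before it is completed fails the run):
1. the pointer stands at the index tab while the lock ring is still loose (distance between pointer and index_tab below 0.005 m and value of joint lock_ring below 0.8 rad), for 0.2 s.
2. the lock ring is tight and the pointer still at the tab (distance between pointer and index_tab below 0.005 m and value of joint lock_ring above 1.2 rad), for 0.2 s.
At the end, for the whole second after the job is handed in: The pointer's tip is within 5 mm of the index tab's inner edge, the lock ring is at 1.2 rad or more (its stop is at 1.3), and the template stands at rest in the clip: lower edge within 3 mm of the clip's floor and 15 mm of its middle, within 0.1 rad of upright (all of step 2 and z of template in the frame of clip between -0.003 and 0.003 m and horizontal distance between template and clip below 0.015 m and angle between template's own z axis and vertical below 0.1 rad and linear speed of template below 0.02 m/s); the robot touches nothing.
It fails at once if a bystander pot (jar, beaker or vase) is shifted by more than 30 mm (distance of any of glaze_jar, beaker, bud_vase from where it was at the start of the episode above 0.03 m).
It also fails if it takes over 56 s, if anything falls off the work surface, if the arm or the gripper's body presses on something with over 40 N, if the wrist force passes 120 N, or if a joint passes its speed limit or range.

## Robot

A 6-joint arm with a two-finger parallel gripper is mounted at the origin on the work surface. World frame = base frame: x ahead of the robot, y to its left, z up, the work surface at z = 0. Lengths are in m, angles in degrees, forces in N, time in s.
With the tool pointing down it reaches from about 0.325 to 0.9 m from the base axis. Payload 6.1 kg.
Tool frame: the origin (TCP) lies midway between the tips of the shut fingers; the grasp point (between the pads) lies 19 mm behind it; z points along the fingers, y is the line along which they close (so a half turn about z gives the same grasp; the last joint's range is limited). The gripper opens to 85 mm and grips with 20 to 120 N. Pads are 22 mm wide; open, the fingers measure 114 mm over their backs; the gripper's body (76 mm by 85 mm) begins 54 mm behind the grasp point. The pads swing forward as they close: fully open they stand 13 mm farther back than shut.
Start: joints at [68.577, 12.628, 87.462, -0, 79.91, -7.225], TCP at [0.153, 0.606, 0.231] pointing down, gripper open.
Joint ranges: [-170.65, 170.65], [-52.31, 119.04], [5.05, 147.46], [-71.25, 251.25], [11.57, 151.72], [-153.62, 153.62]. Speed limits (degrees/s): [147.25, 147.25, 172.46, 180, 180, 180].

## Interface

Orientations are given as [roll, pitch, yaw] about the fixed x, y, z axes, in that order (R = Rz(yaw) Ry(pitch) Rx(roll)).
In Python, from cell import bot, imaging gives the robot as it stands.
- The arm moves only by the tool step_arm, never from a script. Its argument "targets" is a list of rows, each a list of 5 numbers: the shift along the tool's x, y, z in m, then the turn about the tool's z in degrees, then the closure, from 0 (fully open) to 1 (shut). In form: [[tx, ty, tz, turn, jaw], ...]. A call has 1 to 10 rows; each row shifts and turns the commanded pose from where the row before left it, along the tool's axes as they then stand; what a row does not reach is not made up. A row lasts 1/8 s, in which the tool goes at most 62.5 mm and 10.7 degrees, less where a joint would pass 70% of its speed; a pose out of reach is approached as far as the arm can. A call with a gripper value outside its range is refused whole. The fingers move at their own pace and stop on an object; the grip force is fixed at half the most. Time passes only in rows, so rows that do not move let the fingers close. It gives the time, the measured TCP pose, the force, the opening and the grip force at its end, in the units of the state.
- bot.get_state(): the state, without advancing time (a new reading comes with each control period).
- imaging.camera(name): name is "scene" or "top" or "wrist"; returns a dict with "pixels" (480x640x3 uint8, blue, green, red), "range_z" (480x640 float32, m along the optical axis (not along the pixel's ray), 0 where there is no reading), "fov_y" (degrees; the focal length in pixels is half the picture's height over the tangent of half this angle, whatever the lens; pixels are square), "cx", "cy" (the principal point, pixels), "k1" (the pictures are not rectified: a ray, as slopes to the right and down, at radius r is drawn at 1 + k1 r^2 times it, then the intrinsics apply), "cam_to_world" (4x4, takes a point from camera to world coordinates). Camera axes: x right, y up, looking along -z (the intrinsics and any distortion apply to the point x, -y, -z); pixel columns grow to the right and rows downward; lengths in m; the calibration is good to about 2 mm. A picture is of the moment at which its call begins.
- bot.hand_in(): hands the job in; it is judged then, once.
The state is a dict: "t": time; "qpos": joint angles; "joint_velocities": joint speeds; "effort": joint torques, N m; "eef_pos": TCP position; "ee_rot": TCP orientation; "force": force on the tool from outside, world axes, zero at the start; "torque": the same for the moment, N m; "finger_gap": finger opening in m; "grasp_force": force on a finger pad.
Only numpy, scipy, OpenCV 4.12 (cv2) and the standard library are available. Lean on these libraries where they do the work, as an engineer would, in place of code of your own. Each camera call takes 0.05 s, during which the arm holds its last target. There are 200 camera calls.

## Working session

There is one attempt and no reset: what is moved stays moved. The work goes in short steps, Python scripts to look and compute and a tool call to move; the robot and the scene stay as the last step left them, time stands still between calls to the robot, and variables do not carry over. Pictures are saved under pics/ and viewed, at most 10 in all, crops included, and the job is handed in when it is done.

Besides the shell and the picture viewer there is one more tool, called after "Call:" as name(argument=value, ...) on one line, values as JSON. step_arm: Moves the arm, as the interface text tells. Its arguments: {"type":"object","properties":{"targets":{"type":"array"}},"required":["targets"]}

```bash
mkdir -p pics; ls; cat > h.py <<'E'
import numpy as np, cv2, pickle
from scipy.spatial.transform import Rotation as R
from cell import bot, imaging
def cam(n):
    c=imaging.camera(n); pickle.dump(c,open(f'{n}.pkl','wb')); return c
def load(n): return pickle.load(open(f'{n}.pkl','rb'))
def K(c):
    f=c['pixels'].shape[0]/2/np.tan(np.radians(c['fov_y']/2))
    return np.array([[f,0,c['cx']],[0,f,c['cy']],[0,0,1]])
def D(c):
    return np.array([c['k1'],0,0,0,0.])
def rays(c,uv):
    p=cv2.undistortPoints(np.array(uv,float).reshape(-1,1,2),K(c),D(c)).reshape(-1,2)
    return np.c_[p[:,0],-p[:,1],-np.ones(len(p))]
def cloud(c,uv):
    uv=np.array(uv); z=c['range_z'][uv[:,1],uv[:,0]]
    T=np.array(c['cam_to_world']); P=rays(c,uv)*z[:,None]
    return P@T[:3,:3].T+T[:3,3]
def plane(c,uv,h):
    T=np.array(c['cam_to_world']); d=rays(c,uv)@T[:3,:3].T; o=T[:3,3]
    return o+d*((h-o[2])/d[:,2])[:,None]
def proj(c,P):
    T=np.linalg.inv(np.array(c['cam_to_world'])); p=np.atleast_2d(P)@T[:3,:3].T+T[:3,3]
    p=p*[1,-1,-1]; return cv2.projectPoints(p,np.zeros(3),np.zeros(3),K(c),D(c))[0].reshape(-1,2)
E
python3 - <<'E'
from h import *
a=cam('scene');b=cam('top')
cv2.imwrite('pics/s.png',a['pixels']);cv2.imwrite('pics/t.png',b['pixels'])
for c in(a,b): print(c['fov_y'],c['k1'],np.round(c['cam_to_world'],3).tolist())
print(bot.get_state())
E
```

```text
pics
49.141569587625256 0.01858141530212835 [[0.023, -0.599, 0.801, 1.731], [1.0, 0.026, -0.009, -0.033], [-0.015, 0.801, 0.599, 1.018], [0.0, 0.0, 0.0, 1.0]]
45.56765052503108 0.03984353417604257 [[0.03, 0.994, -0.106, 0.338], [-1.0, 0.029, -0.009, -0.033], [-0.006, 0.106, 0.994, 1.732], [0.0, 0.0, 0.0, 1.0]]
{'t': 0.1, 'qpos': array([ 6.85773336e+01,  1.26708872e+01,  8.75202563e+01, -2.44543289e-03,
        7.99098763e+01, -7.22343957e+00]), 'joint_velocities': array([ 0.02161171, -0.10927945, -0.16555116, -0.04301015, -0.00694131,
       -0.0812062 ]), 'effort': array([ 4.67821574e-04, -4.98239994e+01, -3.90551269e+01, -1.74828710e-04,
        5.51636709e-03,  5.54271014e-05]), 'eef_pos': array([0.15310677, 0.60538749, 0.23029719]), 'ee_rot': array([-1.79899479e+02, -1.03143794e-02,  1.65801195e+02]), 'force': array([ 0.24020425, -0.06332808, -0.65624437]), 'torque': array([-0.05236833, -0.04566651, -0.01291185]), 'grasp_force': 0.0, 'finger_gap': 0.08550063489442326}
```

View pics/s.png

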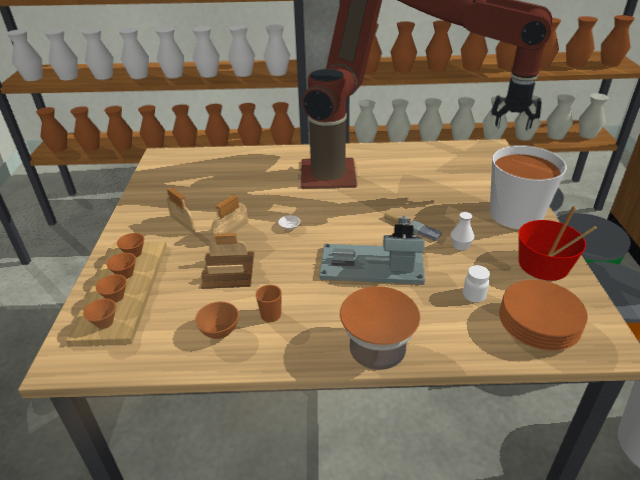

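View pics/t.png

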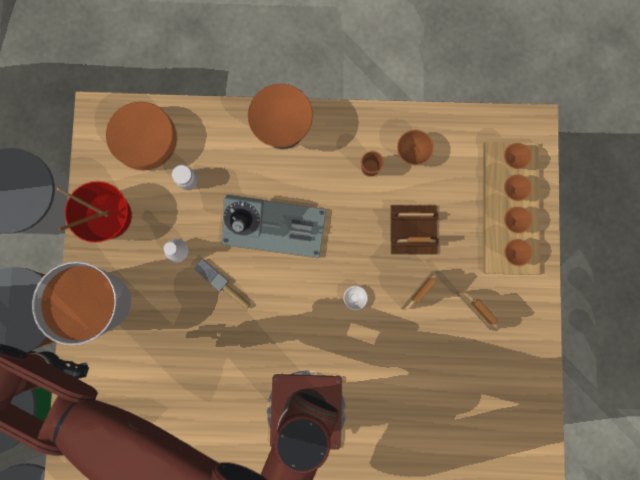

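Scene: the rack is at top-view (415,229) with the template's grip bar at (416,240). The gauge is at (273,226), knob about (240,217), clip about (300,228). Two loose larger templates lie at the right.

```bash
python3 - <<'E'
from h import *
c=load('top'); img=c['pixels']
def pts(x0,y0,x1,y1):
    u,v=np.meshgrid(np.arange(x0,x1),np.arange(y0,y1)); uv=np.c_[u.ravel(),v.ravel()]
    return uv,cloud(c,uv),img[uv[:,1],uv[:,0]].astype(float)
print('table z',np.median(pts(300,310,340,330)[1][:,2]))
uv,P,col=pts(205,180,340,270)
m=(col[:,0]>col[:,2]-5)&(P[:,2]>0.010)&(P[:,2]<0.026)
q=plane(c,uv[m].astype(float),0.018)
print('gauge',m.sum(),cv2.minAreaRect(q[:,:2].astype(np.float32)))
for lo,hi in((0.03,0.06),(0.06,0.1),(0.1,0.14),(0.14,0.2)):
    k=(P[:,2]>lo)&(P[:,2]<hi); print(lo,k.sum(),P[k].min(0).round(3),P[k].max(0).round(3))
uv,P,col=pts(380,195,450,265)
k=(P[:,2]>0.02)&(P[:,2]<0.034); print('rack rim',k.sum(),cv2.minAreaRect(plane(c,uv[k].astype(float),0.028)[:,:2].astype(np.float32)))
k=(P[:,2]>0.09)&(P[:,2]<0.12); print('bar',k.sum(),cv2.minAreaRect(plane(c,uv[k].astype(float),0.104)[:,:2].astype(np.float32)),np.median(P[k],0))
k=(P[:,2]>0.045)&(P[:,2]<0.06); print('sheet',k.sum(),cv2.minAreaRect(P[k][:,:2].astype(np.float32)))
cr=cv2.resize(img[180:270,205:345],None,fx=5,fy=5,interpolation=cv2.INTER_CUBIC); cv2.imwrite('pics/g.png',cr)
E
```

```text
table z -0.00017215122152169915
gauge 2944 ((0.5234708786010742, 0.13783717155456543), (0.18611611425876617, 0.37892264127731323), 8.722237586975098)
0.03 232 [ 0.479 -0.03   0.03 ] [0.595 0.241 0.06 ]
0.06 300 [0.5   0.139 0.066] [0.572 0.255 0.1  ]
0.1 932 [0.511 0.135 0.1  ] [0.616 0.25  0.14 ]
0.14 261 [0.509 0.141 0.14 ] [0.599 0.24  0.17 ]
rack rim 454 ((0.5433236360549927, -0.3116410970687866), (0.10256094485521317, 0.14019298553466797), 1.615736484527588)
bar 124 ((0.5041778683662415, -0.3116074204444885), (0.014348885044455528, 0.05991177260875702), 1.6715670824050903) [ 0.50366438 -0.31203502  0.10240143]
sheet 77 ((0.5437634587287903, -0.3111633062362671), (0.08435027301311493, 0.10785503685474396), 1.221629023551941)
```

View pics/g.png

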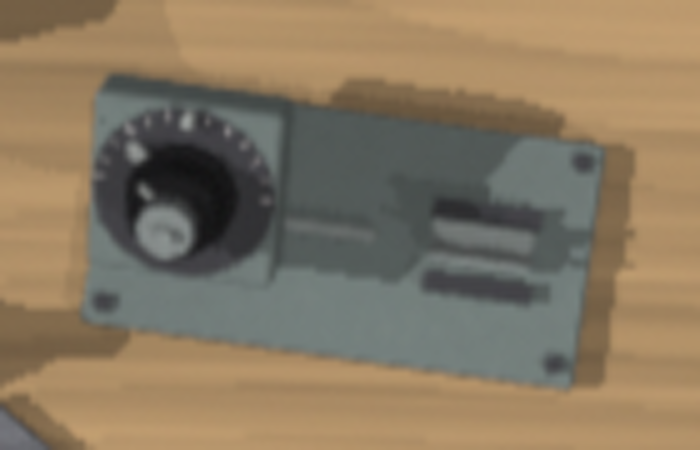

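The crop shows the tab at (187,120), pointer tip about (135,152), spindle end (165,235), clip jaws about (487,255). The base corners are at (603,145), (570,387) and (85,320).

```bash
cat >> h.py <<'E'
def frame(c_xy,yaw):
    Rg=R.from_euler('z',yaw,degrees=True).as_matrix()
    d0=np.array([*c_xy,0])+Rg@[0,.085,.110]
    z=Rg@[-np.sin(np.radians(32)),0,np.cos(np.radians(32))]; y=Rg[:,1]; x=np.cross(y,z)
    return Rg,d0,np.c_[x,y,z]
E
python3 - <<'E'
from h import *
c=load('top'); o=np.array([205,180])
cor=plane(c,[o+np.array(p)/5 for p in((603,145),(570,387),(85,320))],.018)[:,:2]; print(cor)
e1=cor[0]-cor[1]; e2=cor[2]-cor[1]; print(np.linalg.norm(e1),np.linalg.norm(e2),np.degrees(np.arctan2(e1[1],e1[0])),np.degrees(np.arctan2(-e2[0],e2[1])))
cen=(cor[0]+cor[2])/2; yaw=np.degrees(np.arctan2(-e2[0],e2[1])); print('cen',cen,yaw)
Rg,d0,Dm=frame(cen,yaw); print('dial',d0,'clip',cen+(Rg@[0,-.085,0])[:2])
for n,h,p in(('spindle',.061,(165,235)),('ring',.055,0)):
    w=d0+Dm[:,2]*h; print(n,w,proj(c,w)-o, (proj(c,w)-o)*5)
for n,p in(('ptr',(135,152)),('tab',(187,120))):
    q=o+np.array(p)/5; r=rays(c,[q])[0]; T=np.array(c['cam_to_world']); d=T[:3,:3]@r; s=((d0+Dm[:,2]*.006-T[:3,3])@Dm[:,2])/(d@Dm[:,2]); l=Dm.T@(T[:3,3]+s*d-d0); print(n,l,np.degrees(np.arctan2(l[1],l[0])),np.hypot(l[0],l[1]))
# spindle by depth, other objects
for p in((176,250),(184,177),(372,162)): print(p,cloud(c,[p]))
print('spindle depth',cloud(c,[(238,227)]))
s=load('scene');cv2.imwrite('pics/sc.png',cv2.resize(s['pixels'][205:295,310:440],None,fx=6,fy=6,interpolation=cv2.INTER_CUBIC)[:600])
E
```

```text
[[ 0.59769051 -0.04466352]
 [ 0.45030715 -0.0289212 ]
 [ 0.48224606  0.2641741 ]]
0.1482217032019113 0.2948303698965575 -6.096765970777356 -6.2190425780348555
cen [0.53996828 0.10975529] -6.2190425780348555
dial [0.54917631 0.19425506 0.11      ] clip [0.53076025 0.02525551]
spindle [0.51704147 0.19775683 0.16173093] [[32.80700947 47.54224086]] [[164.03504733 237.71120431]]
ring [0.52020227 0.19741239 0.15664265] [[33.24054118 46.63149574]] [[166.20270592 233.15747872]]
ptr [0.02394433 0.02909876 0.006     ] 50.55025561140515 0.03768379972227111
tab [0.04800144 0.00067321 0.006     ] 0.803507609693682 0.04800616000633498
(176, 250) [[0.45412557 0.37977834 0.1028689 ]]
(184, 177) [[0.6694302  0.37193289 0.08815016]]
(372, 162) [[ 7.50895208e-01 -1.83774719e-01  8.88346826e-06]]
spindle depth [[0.51870187 0.19746122 0.16055858]]
```

```bash
cat >> h.py <<'E'
def go(xyz,psi,jaw,n=None,start=None):
    "print rows in tool axes from the present (or given) pose to xyz, yaw psi"
    if start is None:
        s=bot.get_state(); p=np.array(s['eef_pos']); y0=s['ee_rot'][2]
    else: p,y0=np.array(start[0]),start[1]
    t=-((psi-y0+180)%360-180); d=np.array(xyz)-p
    n=n or int(max(np.ceil(np.linalg.norm(d)/.06),np.ceil(abs(t)/10)))
    print('n',n,'total d',d.round(4),'turn',round(t,1))
    for i in range(n):
        y=np.radians(y0-t*i/n); k=d/n
        print([round(float(v),4) for v in (k[0]*np.cos(y)+k[1]*np.sin(y),k[0]*np.sin(y)-k[1]*np.cos(y),-k[2])]+[round(t/n,2),jaw],end=', ')
    print()
E
python3 - <<'E'
from h import *
c=load('top')
u,v=np.meshgrid(np.arange(30,135),np.arange(255,345)); P=cloud(c,np.c_[u.ravel(),v.ravel()]); k=P[:,2]>.1;print('bucket',P[k].min(0),np.percentile(P[k],97,axis=0))
go((.535,.196,.26),188.8,0)
E
```

```text
bucket [ 0.19153083 -0.03254105  0.10037553] [0.39362509 0.71739915 0.20067529]
n 10 total d [ 0.3819 -0.4094  0.0297] turn -23.0
[-0.0471, -0.0303, -0.003, np.float64(-2.3), 0], [-0.0458, -0.0322, -0.003, np.float64(-2.3), 0], [-0.0445, -0.034, -0.003, np.float64(-2.3), 0], [-0.0431, -0.0358, -0.003, np.float64(-2.3), 0], [-0.0416, -0.0375, -0.003, np.float64(-2.3), 0], [-0.0401, -0.0391, -0.003, np.float64(-2.3), 0], [-0.0385, -0.0407, -0.003, np.float64(-2.3), 0], [-0.0368, -0.0422, -0.003, np.float64(-2.3), 0], [-0.0351, -0.0436, -0.003, np.float64(-2.3), 0], [-0.0333, -0.045, -0.003, np.float64(-2.3), 0],
```

Call:
step_arm(targets=[[0,0,-0.045,0,0],[-0.047,-0.03,0,-2.3,0],[-0.046,-0.032,0,-2.3,0],[-0.044,-0.034,0,-2.3,0],[-0.043,-0.036,0,-2.3,0],[-0.042,-0.037,0,-2.3,0],[-0.04,-0.039,0,-2.3,0],[-0.038,-0.041,0,-2.3,0],[-0.037,-0.042,0,-2.3,0],[-0.035,-0.044,0.005,-2.3,0]])

```text
t: 1.35
eef_pos: [0.4978, 0.2363, 0.2714]
ee_rot: [180.0, 0.0, -173.4]
force: [0.9, 0.5, 0.1]
finger_gap: 0.0854
grasp_force: 0.0
```

```bash
python3 - <<'E'
from h import *
w=cam('wrist'); cv2.imwrite('pics/w1.png',w['pixels'])
s=bot.get_state(); print(s['t'],s['eef_pos'],s['ee_rot'],s['force'])
Rg,d0,Dm=frame((.53997,.10976),-6.22)
for h in(0,.035,.055,.061): print(h,proj(w,d0+Dm[:,2]*h))
print('tab',proj(w,d0+Dm@[.042,0,.006]),'tcp-line',proj(w,np.array(s['eef_pos'])))
E
```

```text
1.4 [0.50135897 0.23093367 0.27011537] [-1.79752549e+02  7.23961436e-02 -1.73563137e+02] [ 1.39851678 -5.52818901 -0.50842177]
0 [[260.88539626 280.07662219]]
0.035 [[259.93737326 271.27307964]]
0.055 [[259.29317309 265.26183083]]
0.061 [[259.08228564 263.28880898]]
tab [[248.19830701 333.12061322]] tcp-line [[309.12446369 325.85599431]]
```

View pics/w1.png

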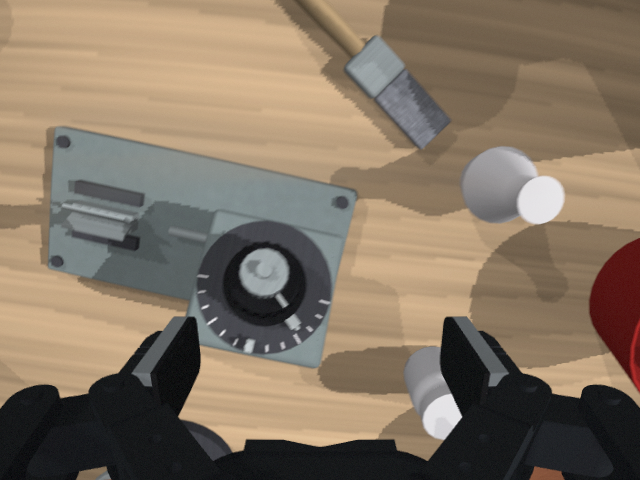

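Wrist view: spindle end (263,272), pointer tip (295,323), tab (249,343), clip (100,220). The arm was still settling, so I'll settle it and look again.

Call:
step_arm(targets=[[0,0,0,0,0],[0,0,0,0,0],[0,0,0,0,0]])

```text
t: 1.78
eef_pos: [0.4959, 0.2389, 0.2714]
ee_rot: [180.0, 0.0, -173.4]
force: [0.2, -0.3, -0.1]
finger_gap: 0.0852
grasp_force: 0.0
```

```bash
python3 - <<'E'
from h import *
w=cam('wrist')
s=bot.get_state(); print(s['t'],s['eef_pos'],s['ee_rot'],s['force'])
Rg,d0,Dm=frame((.53997,.10976),-6.22)
I=w['pixels'].copy()
for n,P in dict(sp=d0+Dm[:,2]*.061,tab=d0+Dm@[.042,0,.006],ptr=d0+Dm@[.0267,.0324,.006]).items():
    q=proj(w,P)[0]; print(n,q); cv2.drawMarker(I,tuple(int(a) for a in q),(0,0,255),0,8,1)
q=proj(w,np.c_[np.outer(np.cos(np.linspace(0,6.28,60)),Dm[:,0])*.0265+np.outer(np.sin(np.linspace(0,6.28,60)),Dm[:,1])*.0265+d0+Dm[:,2]*.035])
cv2.polylines(I,[q.astype(int).reshape(-1,1,2)],True,(0,255,0),1)
x,y=proj(w,d0)[0].astype(int)
cv2.imwrite('pics/w2.png',cv2.resize(I[max(0,y-110):y+110,max(0,x-130):x+130],None,fx=2.5,fy=2.5))
E
```

```text
1.825 [0.49590228 0.23891972 0.27145238] [ 1.79990277e+02  7.97399445e-03 -1.73384381e+02] [-0.21338527 -0.03352558 -0.379389  ]
sp [254.81276244 265.66318587]
tab [244.50565175 335.04724448]
ptr [291.30221075 323.65705587]
```

View pics/w2.png

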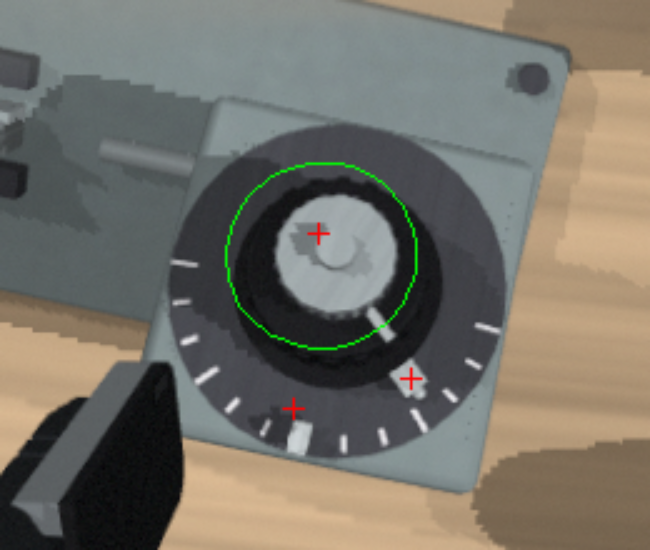

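```bash
python3 - <<'E'
from h import *
w=load('wrist'); Rg,d0,Dm=frame((.53997,.10976),-6.22)
x,y=proj(w,d0)[0].astype(int); o=np.array([max(0,x-130),max(0,y-110)])
T=np.array(w['cam_to_world'])
for n,p,h,r in(('sp',(337,250),.061,(0,0)),('ring',(336,253),.055,(0,0)),('tab',(302,424),.006,(.043,0)),('ptr',(418,390),.006,(0,0)),('dialC',(337,291),.0,(0,0))):
    d=T[:3,:3]@rays(w,[o+np.array(p)/2.5])[0]; pl=d0+Dm[:,2]*h
    s=((pl-T[:3,3])@Dm[:,2])/(d@Dm[:,2]); l=Dm.T@(T[:3,3]+s*d-d0); print(n,l.round(4),np.degrees(np.arctan2(l[1],l[0])))
print(T.round(3),w['fov_y'],'depth pt',cloud(w,[(o+np.array((337,250))/2.5).astype(int)]), d0+Dm[:,2]*.061)
E
```

```text
sp [0.0031 0.0053 0.061 ] 59.72637231285379
ring [0.0028 0.0048 0.055 ] 60.18425317241172
tab [0.0462 0.0035 0.006 ] 4.29033009439227
ptr [0.0294 0.0352 0.006 ] 50.09096542147337
dialC [ 0.0042  0.0045 -0.    ] 47.060066819348876
[[-0.115 -0.952 -0.283  0.425]
 [ 0.993 -0.11  -0.033  0.229]
 [-0.    -0.285  0.959  0.414]
 [ 0.     0.     0.     1.   ]] 59.84457479902447 depth pt [[0.52082206 0.20205273 0.16190552]] [0.51704466 0.19776193 0.16173093]
```

```bash
python3 - <<'E'
from h import *
s=bot.get_state(); p=s['eef_pos'];
go((.538,.199,.215),188.8,0,3); go((.538,.199,.124),188.8,0,3,((.538,.199,.215),188.8))
E
```

```text
n 3 total d [ 0.0421 -0.0399 -0.0565] turn -2.2
[-0.0124, -0.0148, 0.0188, np.float64(-0.73), 0], [-0.0122, -0.015, 0.0188, np.float64(-0.73), 0], [-0.012, -0.0151, 0.0188, np.float64(-0.73), 0], 
n 3 total d [ 0.     0.    -0.091] turn -0.0
[-0.0, 0.0, 0.0303, -0.0, 0], [-0.0, 0.0, 0.0303, -0.0, 0], [-0.0, 0.0, 0.0303, -0.0, 0],
```

Call:
step_arm(targets=[[-0.0125,-0.015,0.019,-0.7,0],[-0.0125,-0.015,0.019,-0.7,0],[-0.012,-0.015,0.019,-0.7,0],[0,0,0.03,0,0],[0,0,0.03,0,0],[0,0,0.03,0,0],[0,0,0,0,0],[0,0,0,0,0]])

```text
t: 2.82
eef_pos: [0.5395, 0.1985, 0.1257]
ee_rot: [180.0, 0.1, -171.3]
force: [0.3, -0.3, 0.4]
finger_gap: 0.0852
grasp_force: 0.0
```

Call:
step_arm(targets=[[0,0,0,0,1],[0,0,0,0,1],[0,0,0,0,1]])

```text
t: 3.2
eef_pos: [0.5392, 0.2017, 0.1276]
ee_rot: [179.6, 0.1, -171.4]
force: [-7.9, 11.6, 11.4]
finger_gap: 0.0499
grasp_force: 59.2
```

Call:
step_arm(targets=[[0,0.002,-0.001,7,1],[0,0,0,7,1],[0,0,0,8,1],[0,0,0,8,1],[0,0,0,0,1]])

```text
t: 3.82
eef_pos: [0.5406, 0.1999, 0.1274]
ee_rot: [179.9, 0.2, 158.6]
force: [3.2, 0.1, 4.3]
finger_gap: 0.0495
grasp_force: 75.3
```

```bash
cat > look.py <<'E'
from h import *
import sys
w=cam(sys.argv[3] if len(sys.argv)>3 else 'wrist'); s=bot.get_state(); print(s['t'],s['eef_pos'],s['ee_rot'],s['force'],s['torque'],s['finger_gap'])
Rg,d0,Dm=frame((.543,.113),-6.22); x,y=proj(w,d0+Dm[:,2]*.03)[0].astype(int); o=np.array([max(0,x-130),max(0,y-110)]); print('o',o)
cv2.imwrite(f'pics/{sys.argv[1]}.png',cv2.resize(w['pixels'][o[1]:y+110,o[0]:x+130],None,fx=float(sys.argv[2]),fy=float(sys.argv[2])))
E
python3 look.py w3 2.5
```

```text
3.875 [0.54055384 0.19988673 0.12735204] [179.87106575   0.22183739 158.69317186] [2.81792598 0.3588476  5.45047221] [-0.1908357  -0.41541134 -0.14932849] 0.049125611969118764
o [186 209]
```

View pics/w3.png

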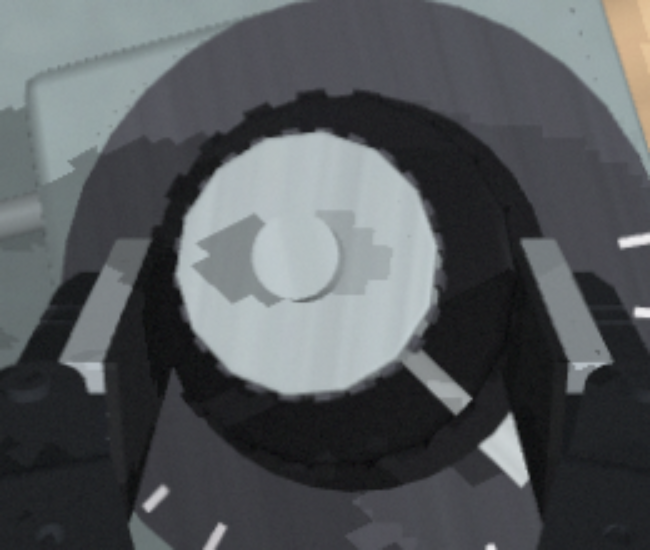

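```bash
cat > ang.py <<'E'
from h import *
def loc(w,o,sc,p,h):
    Rg,d0,Dm=frame((.53997,.10976),-6.22); T=np.array(w['cam_to_world']); d=T[:3,:3]@rays(w,[np.array(o)+np.array(p)/sc])[0]
    s=((d0+Dm[:,2]*h-T[:3,3])@Dm[:,2])/(d@Dm[:,2]); return (Dm.T@(T[:3,3]+s*d-d0))[:2]
E
python3 - <<'E'
from ang import *
w=load('wrist'); f=lambda p,h:loc(w,(186,209),2.5,p,h)
c=f((308,262),.055); print('c',c,f((298,258),.061))
a,b=f((412,360),.035),f((466,405),.035); print(a-c,b-c,np.degrees(np.arctan2(*(b-a)[::-1])),np.degrees(np.arctan2(*(b-c)[::-1])))
t=f((520,482),.006); print(t-c,np.degrees(np.arctan2(*(t-c)[::-1])))
E
```

```text
c [0.00286635 0.00523991] [0.00291687 0.00507335]
[0.01344219 0.00791624] [0.02067081 0.01340859] 37.22777951896154 32.970372358713156
[0.03495548 0.01789977] 27.115774732160684
```

Call:
step_arm(targets=[[0,0,0,0,0],[0,0,0,0,0],[0.003,0,0,-9,0],[0,0,0,-9,0],[0,0,0,-9,0],[0,0,0,-9,0],[0,0,0,0,1],[0,0,0,0,1],[0,0,0,0,1]])

```text
t: 5.0
eef_pos: [0.5355, 0.201, 0.1258]
ee_rot: [180.0, -0.1, -165.5]
force: [-3.4, 0.4, 5.0]
finger_gap: 0.05
grasp_force: 60.2
```

Call:
step_arm(targets=[[0,0,0,7,1],[0,0,0,8,1],[0,0,0,8,1],[0,0,0,8,1],[0,0,0,7,1],[0,0,0,0,1],[0,0,0,0,0],[0,0,0,0,0],[0,0,-0.03,0,0],[0.02,0,-0.03,0,0]])

```text
t: 6.25
eef_pos: [0.5175, 0.2079, 0.1855]
ee_rot: [-179.9, -0.0, 156.6]
force: [0.6, 0.6, 0.0]
finger_gap: 0.0853
grasp_force: 0.0
```

```bash
python3 look.py w4 2.5
```

```text
6.3 [0.5173978  0.20989719 0.19021872] [1.79863768e+02 1.34812241e-01 1.56627590e+02] [1.74692101 2.62429665 1.54661776] [ 0.11119597 -0.09972654  0.01872277] 0.08523331489652261
o [190 201]
```

View pics/w4.png

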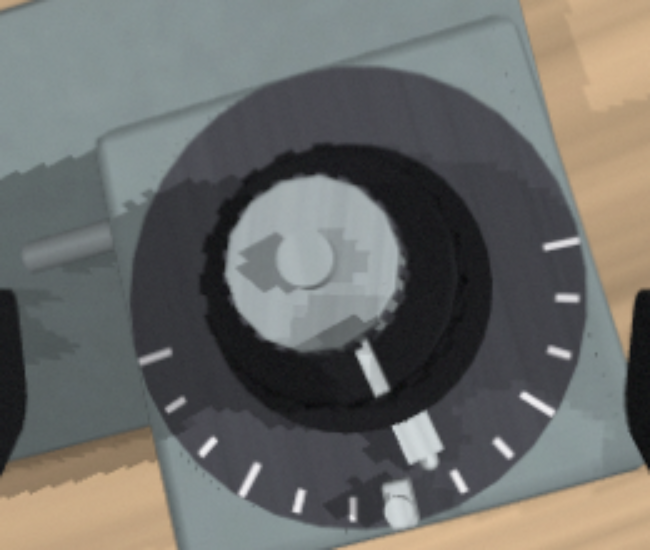

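Ring centre (315,263), pointer tip (430,463), tab inner edge (400,484). One short correction is still needed.

```bash
python3 - <<'E'
from ang import *
w=load('wrist'); f=lambda p,h:loc(w,(190,201),2.5,p,h)
c=f((315,263),.055); print('c',c)
for n,p in(('ptr',(428,463)),('tab',(399,483))):
    t=f(p,.006)-c; print(n,t,np.hypot(*t),np.degrees(np.arctan2(*t[::-1])))
a,b=f((362,345),.035),f((382,390),.035);print(np.degrees(np.arctan2(*(b-a)[::-1])),np.degrees(np.arctan2(*(b-c)[::-1])))
from h import *
go((.536,.202,.126),174+8,0,4); 
E
```

```text
c [0.00288127 0.00555589]
ptr [0.04074343 0.00609302] 0.04119650531136755 8.505329112738902
tab [ 0.04321585 -0.00102787] 0.04322807527482242 -1.362503854376997
9.315650607773808 8.630866064513539
n 4 total d [ 0.0186 -0.0079 -0.0642] turn -25.4
[-0.0051, 0.0, 0.0161, np.float64(-6.34), 0], [-0.005, -0.0005, 0.0161, np.float64(-6.34), 0], [-0.0049, -0.0011, 0.0161, np.float64(-6.34), 0], [-0.0048, -0.0016, 0.0161, np.float64(-6.34), 0],
```

Call:
step_arm(targets=[[-0.005,0,0.016,-6.3,0],[-0.005,-0.0005,0.016,-6.3,0],[-0.005,-0.001,0.016,-6.3,0],[-0.005,-0.0015,0.016,-6.3,0],[0,0,0,0,0],[0,0,0,0,1],[0,0,0,0,1],[0,0,0,0,1]])

```text
t: 7.3
eef_pos: [0.5368, 0.2014, 0.123]
ee_rot: [180.0, 0.1, -178.2]
force: [-2.0, -0.1, 4.6]
finger_gap: 0.0499
grasp_force: 61.6
```

Call:
step_arm(targets=[[0,0,0,8,1],[0,0,0,8,1],[0,0,0,0,1],[0,0,0,0,1],[0,0,0,0,0],[0,0,0,0,0],[0,0,-0.03,0,0],[0.02,0,-0.035,0,0],[0,0,0,0,0]])

```text
t: 8.43
eef_pos: [0.5177, 0.2065, 0.1891]
ee_rot: [179.9, 0.2, 165.8]
force: [0.0, 0.6, -1.1]
finger_gap: 0.085
grasp_force: 0.0
```

```bash
python3 look.py w5 2.5; python3 - <<'E'
from h import *
# pointer vs tab: bright pixels in the dial annulus 33..53 mm, angles in dial frame (wrist-corrected centre)
w=load('wrist'); Rg,d0,Dm=frame((.53997,.10976),-6.22); T=np.array(w['cam_to_world'])
u,v=np.meshgrid(np.arange(640),np.arange(480)); uv=np.c_[u.ravel(),v.ravel()]; d=rays(w,uv)@T[:3,:3].T
s=((d0+Dm[:,2]*.006-T[:3,3])@Dm[:,2])/(d@Dm[:,2]); l=(T[:3,3]+s[:,None]*d-d0)@Dm; x,y=l[:,0]-.0029,l[:,1]-.0054
g=cv2.cvtColor(w['pixels'],cv2.COLOR_BGR2GRAY).ravel(); r=np.hypot(x,y); a=np.degrees(np.arctan2(y,x))
for lo,hi in((.034,.036),(.036,.038),(.038,.040),(.040,.042),(.044,.046),(.046,.048)):
    k=(r>lo)&(r<hi)&(abs(a)<25)&(g>130); print(lo,k.sum(),np.median(a[k]) if k.any() else None)
E
```

```text
8.475 [0.51722608 0.20613444 0.18730921] [1.79965577e+02 9.85756364e-02 1.65832891e+02] [ 0.75307133 -0.47739209 -0.45688546] [-0.06832541 -0.00128208 -0.00769914] 0.08545657222373407
o [186 196]
0.034 51 -0.8775742017668593
0.036 59 -1.3181149611885572
0.038 57 -1.6267528913180367
0.04 22 -0.36449242597081905
0.044 57 -1.6986747862378193
0.046 69 -2.4817461882047507
```

```bash
python3 - <<'E'
from h import *
Rg,d0,Dm=frame((.53997,.10976),-6.22); m=d0+Dm@[.0029,.0054,.047]; print('ringmid',m)
t=m+Rg@[-.003,0,-.004]; print(t)
go(t+[0,0,.02],174+18,0.3,3); go(t,192,.3,1,(t+[0,0,.02],192))
E
```

```text
ringmid [0.52744979 0.20205987 0.15139503]
[0.52446745 0.20238491 0.14739503]
n 3 total d [ 0.0072 -0.0037 -0.0199] turn -26.2
[-0.0026, -0.0006, 0.0066, np.float64(-8.72), 0.3], [-0.0025, -0.001, 0.0066, np.float64(-8.72), 0.3], [-0.0023, -0.0014, 0.0066, np.float64(-8.72), 0.3], 
n 1 total d [ 0.    0.   -0.02] turn 0
[-0.0, 0.0, 0.02, 0.0, 0.3],
```

Call:
step_arm(targets=[[-0.0025,-0.001,0.0065,-8.7,0.3],[-0.0025,-0.001,0.0065,-8.7,0.3],[-0.0025,-0.001,0.0065,-8.7,0.3],[0,0,0.02,0,0.3],[0,0,0,0,0.3],[0,0,0,0,1],[0,0,0,0,1],[0,0,0,0,1]])

```text
t: 9.48
eef_pos: [0.5243, 0.2025, 0.1476]
ee_rot: [180.0, 0.0, -168.1]
force: [-1.8, 0.3, 2.6]
finger_gap: 0.0295
grasp_force: 58.4
```

Call:
step_arm(targets=[[0,0,0,7,1],[0,0,0,8,1],[0,0,0,8,1],[0,0,0,8,1],[0,0,0,5,1],[0,0,0,0,1]])

```text
t: 10.22
eef_pos: [0.5228, 0.2036, 0.1491]
ee_rot: [180.0, -0.2, 155.9]
force: [-11.7, 2.7, 15.4]
finger_gap: 0.029
grasp_force: 58.6
```

```bash
python3 look.py w6 2.5
```

```text
10.275 [0.52275163 0.20357944 0.1491217 ] [ 1.79966071e+02 -1.69385224e-01  1.55895628e+02] [-11.61736185   3.15572515  15.37120446] [ 0.05038249  2.27943527 -0.36970498] 0.028714979822242716
o [195 224]
```

View pics/w6.png

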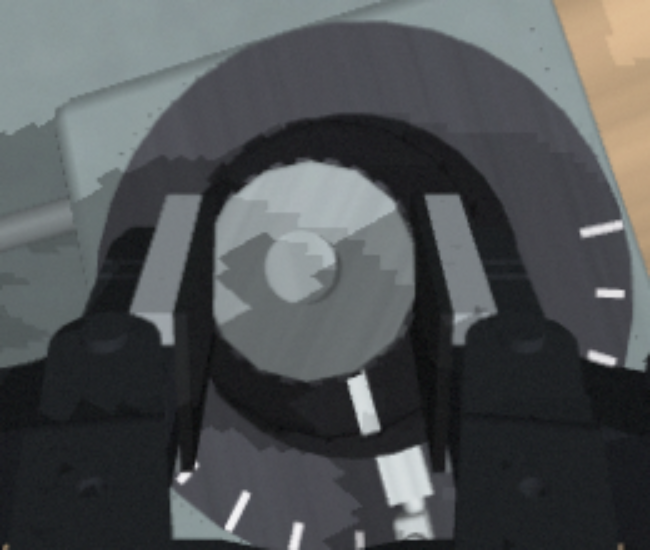

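The gripper is on the ring, and the pointer tip (410,500) is still in line with the tab (412,520). I'll continue with more strokes.

Call:
step_arm(targets=[[0,0,0,0,0.3],[0,0,0,0,0.3],[0,0,0,-9,0.3],[0,0,0,-9,0.3],[0,0,0,-9,0.3],[0,0,0,-9,0.3],[0,0,0,0,1],[0,0,0,0,1],[0,0,0,0,1]])

```text
t: 11.4
eef_pos: [0.5242, 0.2024, 0.1471]
ee_rot: [180.0, 0.0, -168.2]
force: [-1.1, 0.7, 2.4]
finger_gap: 0.0294
grasp_force: 58.3
```

Call:
step_arm(targets=[[0,0,0,7,1],[0,0,0,8,1],[0,0,0,8,1],[0,0,0,8,1],[0,0,0,5,1],[0,0,0,0,1]])

```text
t: 12.15
eef_pos: [0.5245, 0.2029, 0.1474]
ee_rot: [179.9, 0.0, 155.9]
force: [-0.9, 4.0, 3.8]
finger_gap: 0.0289
grasp_force: 66.0
```

```bash
cat > chk.py <<'E'
from h import *
w=cam('wrist'); s=bot.get_state(); print(s['t'],s['eef_pos'],s['ee_rot'],'F',s['force'],'M',s['torque'],s['finger_gap'],s['effort'][5])
Rg,d0,Dm=frame((.53997,.10976),-6.22); T=np.array(w['cam_to_world'])
u,v=np.meshgrid(np.arange(640),np.arange(480)); uv=np.c_[u.ravel(),v.ravel()]; d=rays(w,uv)@T[:3,:3].T
s=((d0+Dm[:,2]*.006-T[:3,3])@Dm[:,2])/(d@Dm[:,2]); l=(T[:3,3]+s[:,None]*d-d0)@Dm; x,y=l[:,0]-.0029,l[:,1]-.0054
g=cv2.cvtColor(w['pixels'],cv2.COLOR_BGR2GRAY).ravel(); r=np.hypot(x,y); a=np.degrees(np.arctan2(y,x))
for lo,hi in((.034,.037),(.037,.040),(.045,.048)):
    k=(r>lo)&(r<hi)&(abs(a)<12)&(g>130); print(lo,k.sum(),np.median(a[k]) if k.any() else None)
E
python3 chk.py
```

```text
12.2 [0.52448858 0.20293471 0.14745062] [1.79910064e+02 3.03155891e-02 1.55957901e+02] F [-1.30157623  3.94458482  4.3596933 ] M [ 0.49721512  0.21713195 -0.17015815] 0.028701497504846324 -0.026884376420639455
0.034 132 -1.356661690358099
0.037 129 -1.1376985738828032
0.045 53 -2.263179282889993
```

Pointer still at the tab. Two more strokes, watching the moment.

Call:
step_arm(targets=[[0,0,0,0,0.3],[0,0,0,0,0.3],[0,0,0,-9,0.3],[0,0,0,-9,0.3],[0,0,0,-9,0.3],[0,0,0,-9,0.3],[0,0,0,0,1],[0,0,0,0,1],[0,0,0,0,1]])

```text
t: 13.32
eef_pos: [0.5239, 0.2023, 0.1469]
ee_rot: [180.0, -0.0, -168.2]
force: [-2.3, 1.2, 2.7]
finger_gap: 0.0293
grasp_force: 58.3
```

Call:
step_arm(targets=[[0,0,0,7,1],[0,0,0,8,1],[0,0,0,8,1],[0,0,0,8,1],[0,0,0,5,1],[0,0,0,0,1]])

```text
t: 14.08
eef_pos: [0.5259, 0.2023, 0.1482]
ee_rot: [179.9, 0.2, 155.9]
force: [3.1, -0.1, 5.8]
finger_gap: 0.0289
grasp_force: 62.1
```

```bash
python3 chk.py
```

```text
14.125 [0.52590349 0.20228553 0.14824478] [179.88200207   0.21181331 155.93086223] F [ 1.95888721 -0.68789167  5.29117681] M [-0.20204171 -0.45094046 -0.28302417] 0.02874140045746641 -0.10703325038775802
0.034 132 -1.315749633616267
0.037 129 -1.1676002753360584
0.045 97 -2.467461595698928
```

Call:
step_arm(targets=[[0,0,0,0,0.3],[0,0,0,0,0.3],[0,0,0,-9,0.3],[0,0,0,-9,0.3],[0,0,0,-9,0.3],[0,0,0,-9,0.3],[0,0,0,0,1],[0,0,0,0,1],[0,0,0,0,1]])

```text
t: 15.25
eef_pos: [0.5237, 0.2023, 0.1467]
ee_rot: [180.0, -0.1, -168.2]
force: [-2.5, 0.5, 1.5]
finger_gap: 0.0298
grasp_force: 58.3
```

Call:
step_arm(targets=[[0,0,0,7,1],[0,0,0,8,1],[0,0,0,8,1],[0,0,0,8,1],[0,0,0,5,1],[0,0,0,0,1]])

```text
t: 16.0
eef_pos: [0.5267, 0.202, 0.1493]
ee_rot: [179.9, 0.3, 155.8]
force: [0.3, -2.6, 8.0]
finger_gap: 0.029
grasp_force: 60.6
```

```bash
python3 chk.py
```

```text
16.05 [0.52669541 0.202033   0.1493048 ] [179.85385348   0.32069269 155.80415356] F [ 1.80349393 -2.15712936  9.2592843 ] M [-0.35426477 -0.29556976 -0.07913335] 0.02873121756174031 0.03875395632348955
0.034 127 -1.2395904817022407
0.037 128 -1.190441242372089
0.045 97 -2.3948558114335126
```

```bash
python3 - <<'E'
from h import *
go((.5172,.2062,.188),165.8,0.3,2)
E
```

```text
n 2 total d [-0.0095  0.0042  0.0387] turn -10.0
[0.0052, -0.0, -0.0193, np.float64(-5.0), 0.3], [0.0052, 0.0004, -0.0193, np.float64(-5.0), 0.3],
```

Call:
step_arm(targets=[[0,0,0,0,0.3],[0,0,0,0,0.3],[0.005,0,-0.019,-5,0.3],[0.005,0,-0.02,-5,0.3],[0,0,0,0,0],[0,0,0,0,0]])

```text
t: 16.8
eef_pos: [0.5143, 0.2058, 0.1847]
ee_rot: [-180.0, -0.1, 165.8]
force: [0.5, -0.0, 0.1]
finger_gap: 0.0852
grasp_force: 0.0
```

```bash
cat > polar.py <<'E'
from h import *
import sys
out=sys.argv[1]
w=cam('wrist'); s=bot.get_state(); print(s['t'],s['eef_pos'],s['ee_rot'])
np.savez(out,img=w['pixels'],T=w['cam_to_world'],pos=s['eef_pos'])
E
python3 polar.py A.npz; python3 - <<'E'
from h import *
w=load('wrist'); a=cv2.imread('pics/w5.png'); H,W=a.shape[:2]
a=cv2.resize(a,(int(W/2.5),int(H/2.5)),interpolation=cv2.INTER_AREA); o=(186,196)
b=w['pixels'][o[1]:o[1]+a.shape[0],o[0]:o[0]+a.shape[1]]
cv2.imwrite('pics/ab.png',np.hstack([cv2.resize(i[40:160,70:190],None,fx=3.3,fy=3.3,interpolation=cv2.INTER_CUBIC) for i in(a,b)]))
E
```

```text
16.85 [0.5142292  0.20575283 0.18448062] [-1.79950866e+02 -9.37418937e-02  1.65817706e+02]
```

View pics/ab.png

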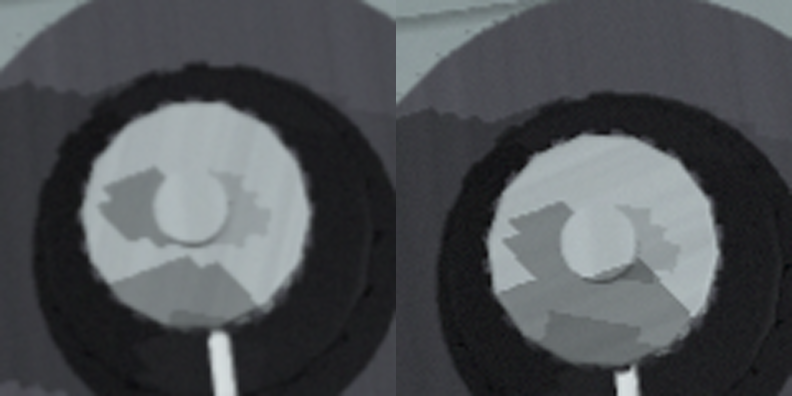

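```bash
cat > phase.py <<'E'
from h import *
def phase(img,T,name):
    c=load('wrist'); c['cam_to_world']=T; Rg,d0,Dm=frame((.53997,.10976),-6.22); T=np.array(T)
    g=cv2.cvtColor(img,cv2.COLOR_BGR2GRAY); N=1440; th=np.linspace(0,2*np.pi,N,endpoint=False); rr=np.arange(.0135,.0185,.00005)
    ctr=np.array([.0029,.0054])
    for _ in range(3):
        x=ctr[0]+np.outer(np.cos(th),rr); y=ctr[1]+np.outer(np.sin(th),rr)
        P=d0+np.stack([x,y,np.full_like(x,.055)],-1).reshape(-1,3)@Dm.T
        q=proj(c,P).astype(np.float32).reshape(N,len(rr),2); S=cv2.remap(g,q[...,0],q[...,1],cv2.INTER_LINEAR)
        r=rr[0]+(S>62).sum(1)*.00005; ok=(r<.0182)&(r>.0137)
        M=np.c_[np.ones(N),np.cos(th),np.sin(th)]; k=np.linalg.lstsq(M[ok],r[ok],rcond=None)[0]; ctr=ctr+k[1:]
    e=np.where(ok,r-M@k,0); F=np.fft.rfft(e-e.mean()); i=np.argsort(-abs(F[8:80]))[:3]+8
    print(name,ok.mean().round(2),ctr.round(4),k[0].round(4),[(int(n),round(abs(F[n])*2/N*1e3,3),round(float(np.degrees(np.angle(F[n]))/n),2)) for n in i]); return F
E
python3 - <<'E'
from phase import *
z=np.load('A.npz'); phase(z['img'],z['T'],'A')
E
```

```text
A 0.99 [0.0025 0.0048] 0.0159 [(14, np.float64(0.184), -2.36), (24, np.float64(0.136), -1.26), (8, np.float64(0.089), -2.52)]
```

```bash
python3 - <<'E'
from h import *
Rg,d0,Dm=frame((.53997,.10976),-6.22); t=d0+Dm@[.0029,.0054,.047]+Rg@[-.003,0,-.0045]
go(t+[0,0,.02],192,0.3,3)
E
```

```text
n 3 total d [ 0.0102 -0.0034 -0.0176] turn -26.2
[-0.0036, -0.0003, 0.0059, np.float64(-8.73), 0.3], [-0.0035, -0.0008, 0.0059, np.float64(-8.73), 0.3], [-0.0033, -0.0013, 0.0059, np.float64(-8.73), 0.3],
```

Call:
step_arm(targets=[[-0.0035,-0.001,0.006,-8.7,0.3],[-0.0035,-0.001,0.006,-8.7,0.3],[-0.0035,-0.001,0.006,-8.7,0.3],[0,0,0.02,0,0.3],[0,0,0,0,0.3],[0,0,0,0,1],[0,0,0,0,1],[0,0,0,0,1]])

```text
t: 17.85
eef_pos: [0.5251, 0.2026, 0.1488]
ee_rot: [179.9, 0.1, -168.0]
force: [-2.1, 2.1, 4.0]
finger_gap: 0.0292
grasp_force: 58.3
```

Call:
step_arm(targets=[[0,0,0,7,1],[0,0,0,8,1],[0,0,0,8,1],[0,0,0,8,1],[0,0,0,5,1],[0,0,0,0,1],[0,0,0,0,0.3],[0,0,0,0,0.3],[0.005,0,-0.019,-5,0.3],[0.0055,0,-0.019,-5,0]])

```text
t: 19.1
eef_pos: [0.5144, 0.2058, 0.1857]
ee_rot: [-180.0, -0.1, 166.2]
force: [0.2, -0.8, -0.7]
finger_gap: 0.0758
grasp_force: 0.0
```

Call:
step_arm(targets=[[0,0,0,0,0],[0,0,0,0,0],[0,0,0,0,0]])

```text
t: 19.48
eef_pos: [0.5146, 0.2056, 0.1846]
ee_rot: [-179.9, -0.1, 165.9]
force: [0.4, -0.1, -0.8]
finger_gap: 0.0852
grasp_force: 0.0
```

```bash
python3 polar.py B.npz; python3 - <<'E'
from phase import *
F=[]
for n in 'AB':
    z=np.load(n+'.npz'); F.append(phase(z['img'],z['T'],n))
for k in (14,16,20,24,28,32,36): print(k,[(round(abs(f[k])/720*1e3,3),round(float(np.degrees(np.angle(f[k]))),0)) for f in F])
# best circular shift
e=[np.fft.irfft(np.where(np.arange(len(f))<8,0,f)) for f in F]
X=[np.corrcoef(e[0],np.roll(e[1],s))[0,1] for s in range(-200,200)]; i=np.argsort(X)[-1]; print('no shift corr',X[200],'best',(i-200)*.25,X[i])
E
python3 chk.py
```

```text
19.525 [0.51465444 0.2055971  0.18468101] [-1.79948771e+02 -8.98721482e-02  1.65953438e+02]
A 0.99 [0.0025 0.0048] 0.0159 [(14, np.float64(0.184), -2.36), (24, np.float64(0.136), -1.26), (8, np.float64(0.089), -2.52)]
B 0.99 [0.0025 0.0048] 0.016 [(14, np.float64(0.192), -2.08), (24, np.float64(0.162), -0.99), (8, np.float64(0.111), -2.0)]
14 [(np.float64(0.184), -33.0), (np.float64(0.192), -29.0)]
16 [(np.float64(0.072), -31.0), (np.float64(0.084), -25.0)]
20 [(np.float64(0.06), -69.0), (np.float64(0.064), -47.0)]
24 [(np.float64(0.136), -30.0), (np.float64(0.162), -24.0)]
28 [(np.float64(0.025), -59.0), (np.float64(0.053), -19.0)]
32 [(np.float64(0.035), -49.0), (np.float64(0.057), -22.0)]
36 [(np.float64(0.021), -35.0), (np.float64(0.04), -32.0)]
no shift corr 0.8190050130516964 best 0.25 0.8450529325568245
19.575 [0.51476028 0.20564241 0.18487252] [-1.79959674e+02 -7.53121092e-02  1.65962658e+02] F [ 0.85596452  1.17462647 -0.35826521] M [-0.06813926  0.01790949  0.00860204] 0.08588810173223521 0.009613350557629019
0.034 90 -1.3430235499549021
0.037 89 -1.5397450120872365
0.045 59 -2.474063672221785
```

```bash
python3 - <<'E'
from phase import *
z=np.load('A.npz'); F=[phase(z['img'],z['T'],'A')]
for n,o,pos,yaw in(('w5',(186,196),(0.51722608,0.20613444,0.18730921),165.833),('w4',(190,201),(0.5173978,0.20989719,0.19021872),156.63)):
    a=cv2.imread(f'pics/{n}.png'); H,W=a.shape[:2]; a=cv2.resize(a,(round(W/2.5),round(H/2.5)),interpolation=cv2.INTER_AREA)
    I=np.zeros((480,640,3),np.uint8); I[o[1]:o[1]+a.shape[0],o[0]:o[0]+a.shape[1]]=a
    T=z['T'].copy(); dR=R.from_euler('z',yaw-165.818,degrees=True).as_matrix(); T[:3,3]=dR@(T[:3,3]-z['pos'])+pos; T[:3,:3]=dR@T[:3,:3]
    F.append(phase(I,T,n))
e=[np.fft.irfft(np.where(np.arange(len(f))<8,0,f)) for f in F]
for i,j in((0,1),(0,2),(1,2)):
    X=[np.corrcoef(e[i],np.roll(e[j],s))[0,1] for s in range(-400,400)]; k=np.argmax(X); print(i,j,'noshift',X[400],'best',(k-400)*.25,X[k])
for k in (14,24): print(k,[(round(abs(f[k])/720*1e3,3),round(float(np.degrees(np.angle(f[k]))),0)) for f in F])
E
```

```text
A 0.99 [0.0025 0.0048] 0.0159 [(14, np.float64(0.184), -2.36), (24, np.float64(0.136), -1.26), (8, np.float64(0.089), -2.52)]
w5 0.98 [0.0015 0.0044] 0.0159 [(14, np.float64(0.125), -5.05), (24, np.float64(0.112), 5.04), (23, np.float64(0.056), -1.59)]
w4 0.99 [0.0041 0.0063] 0.0165 [(25, np.float64(0.126), -3.0), (23, np.float64(0.108), 0.27), (14, np.float64(0.1), -6.48)]
0 1 noshift 0.09814633934637727 best -9.0 0.31249679408247777
0 2 noshift -0.0935516702800427 best -10.0 0.3985235448099831
1 2 noshift 0.2449717623650916 best -29.75 0.3576074819445761
14 [(np.float64(0.184), -33.0), (np.float64(0.125), -71.0), (np.float64(0.1), -91.0)]
24 [(np.float64(0.136), -30.0), (np.float64(0.112), 121.0), (np.float64(0.06), 74.0)]
```

Call:
step_arm(targets=[[-0.0035,-0.001,0.006,-8.7,0.3],[-0.0035,-0.001,0.006,-8.7,0.3],[-0.0035,-0.001,0.006,0,0.3],[0,0,0.02,0,0.3],[0,0,0,0,0.3],[0,0,0,0,1],[0,0,0,0,1],[0,0,0,0,1]])

```text
t: 20.58
eef_pos: [0.5257, 0.2027, 0.1491]
ee_rot: [179.9, 0.1, -176.6]
force: [-2.2, 2.8, 5.3]
finger_gap: 0.0289
grasp_force: 58.8
```

Call:
step_arm(targets=[[0,0,0,8,1],[0,0,0,8,1],[0,0,0,6,1],[0,0,0,0,1],[0,0,0,0,0.3],[0,0,0,0,0.3],[0.005,0,-0.019,-4.6,0.3],[0.0055,0,-0.019,0,0],[0,0,0,0,0],[0,0,0,0,0]])

```text
t: 21.82
eef_pos: [0.515, 0.2048, 0.1855]
ee_rot: [-180.0, -0.0, 166.0]
force: [0.2, 0.5, -0.4]
finger_gap: 0.0854
grasp_force: 0.0
```

```bash
python3 polar.py C.npz; python3 - <<'E'
from phase import *
F=[]
for n in 'ABC':
    z=np.load(n+'.npz'); F.append(phase(z['img'],z['T'],n))
e=[np.fft.irfft(np.where(np.arange(len(f))<8,0,f)) for f in F]
for i in (0,1): print(np.corrcoef(e[i],e[2])[0,1])
for k in (14,24): print(k,[(round(abs(f[k])/720*1e3,3),round(float(np.degrees(np.angle(f[k]))),0)) for f in F])
# route to template: bar centre from top view
go((.504,.15,.26),150,0)
E
python3 chk.py
```

```text
21.875 [0.51480467 0.20472463 0.18517838] [-1.79975470e+02 -4.43783918e-02  1.65973488e+02]
A 0.99 [0.0025 0.0048] 0.0159 [(14, np.float64(0.184), -2.36), (24, np.float64(0.136), -1.26), (8, np.float64(0.089), -2.52)]
B 0.99 [0.0025 0.0048] 0.016 [(14, np.float64(0.192), -2.08), (24, np.float64(0.162), -0.99), (8, np.float64(0.111), -2.0)]
C 0.99 [0.0025 0.0047] 0.0159 [(14, np.float64(0.178), -1.78), (24, np.float64(0.148), -0.93), (8, np.float64(0.089), -1.02)]
0.7152728792918238
0.8417573693002528
14 [(np.float64(0.184), -33.0), (np.float64(0.192), -29.0), (np.float64(0.178), -25.0)]
24 [(np.float64(0.136), -30.0), (np.float64(0.162), -24.0), (np.float64(0.148), -22.0)]
n 2 total d [-0.0108 -0.0547  0.0748] turn 16.0
[-0.0014, -0.0279, -0.0374, np.float64(7.99), 0], [-0.0052, -0.0274, -0.0374, np.float64(7.99), 0], 
21.925 [0.51472894 0.2046541  0.18495346] [-1.79962889e+02 -6.64829766e-02  1.65976673e+02] F [ 0.55333348 -0.72302136 -0.15465214] M [ 0.03864431 -0.06728401  0.00194358] 0.08513190655569053 0.006950197712285444
0.034 90 -1.6272623057037896
0.037 88 -1.3389415287225173
0.045 64 -2.6211257908551158
```

```bash
python3 - <<'E'
from h import *
go((.48,.18,.26),160,0,2); go((.505,-.31,.25),91.6,0,10,((.48,.18,.26),160))
E
```

```text
n 2 total d [-0.0347 -0.0247  0.075 ] turn 6.0
[0.0139, -0.0162, -0.0375, np.float64(2.99), 0], [0.013, -0.0169, -0.0375, np.float64(2.99), 0], 
n 10 total d [ 0.025 -0.49  -0.01 ] turn 68.4
[-0.0191, -0.0452, 0.001, 6.84, 0], [-0.0244, -0.0426, 0.001, 6.84, 0], [-0.0293, -0.0394, 0.001, 6.84, 0], [-0.0337, -0.0356, 0.001, 6.84, 0], [-0.0377, -0.0314, 0.001, 6.84, 0], [-0.0412, -0.0266, 0.001, 6.84, 0], [-0.0441, -0.0215, 0.001, 6.84, 0], [-0.0463, -0.0161, 0.001, 6.84, 0], [-0.0479, -0.0105, 0.001, 6.84, 0], [-0.0488, -0.0047, 0.001, 6.84, 0],
```

Call:
step_arm(targets=[[0.014,-0.016,-0.0375,3,0],[0.013,-0.017,-0.0375,3,0]])

```text
t: 22.18
eef_pos: [0.4792, 0.1798, 0.2601]
ee_rot: [-179.9, -0.2, 159.9]
force: [-0.3, -0.0, 0.3]
finger_gap: 0.0853
grasp_force: 0.0
```

Call:
step_arm(targets=[[-0.019,-0.045,0.001,6.8,0],[-0.024,-0.043,0.001,6.8,0],[-0.029,-0.039,0.001,6.8,0],[-0.034,-0.036,0.001,6.8,0],[-0.038,-0.031,0.001,6.8,0],[-0.041,-0.027,0.001,6.8,0],[-0.044,-0.021,0.001,6.8,0],[-0.046,-0.016,0.001,6.8,0],[-0.048,-0.01,0.001,6.9,0],[-0.049,-0.005,0.001,6.9,0]])

```text
t: 23.42
eef_pos: [0.5066, -0.3106, 0.2498]
ee_rot: [-180.0, -0.1, 91.5]
force: [-0.3, 0.9, -0.1]
finger_gap: 0.0857
grasp_force: 0.0
```

Call:
step_arm(targets=[[0,0,0,0,0],[0,0,0,0,0],[0,0,0,0,0]])

```text
t: 23.8
eef_pos: [0.507, -0.3079, 0.2506]
ee_rot: [-180.0, -0.0, 91.9]
force: [0.4, 0.7, 0.1]
finger_gap: 0.0854
grasp_force: 0.0
```

```bash
python3 - <<'E'
from h import *
w=cam('wrist'); s=bot.get_state(); print(s['t'],s['eef_pos'],s['ee_rot'])
u,v=np.meshgrid(np.arange(640),np.arange(480)); uv=np.c_[u.ravel(),v.ravel()]; P=cloud(w,uv); z=w['range_z'].ravel()
near=(z>0)&(abs(P[:,0]-.505)<.06)&(abs(P[:,1]+.31)<.08)
k=near&(P[:,2]>.095)&(P[:,2]<.115); q=P[k]; print('bar',k.sum(),np.median(q,0),cv2.minAreaRect(plane(w,uv[k].astype(float),.104)[:,:2].astype(np.float32)))
print(proj(w,(.504,-.312,.104)))
cv2.imwrite('pics/w7.png',w['pixels'])
E
```

```text
23.85 [ 0.50711186 -0.30791582  0.25083381] [ 1.79999203e+02 -1.18410943e-02  9.19056916e+01]
bar 1603 [ 0.50725961 -0.30981661  0.10353303] ((0.5074507594108582, -0.3108993470668793), (0.013519196771085262, 0.06272592395544052), 1.483483076095581)
[[313.57606523 232.04160632]]
```

Call:
step_arm(targets=[[-0.0025,0,0.05,0.3,0],[0,0,0.05,0,0],[0,0,0.05,0,0],[0,0,0.031,0,0],[0,0,0,0,0],[0,0,0,0,1],[0,0,0,0,1],[0,0,0,0,1],[0,0,0,0,1],[0,0,0,0,1]])

```text
t: 25.1
eef_pos: [0.5073, -0.3121, 0.0708]
ee_rot: [180.0, 0.1, 91.5]
force: [-2.4, 1.1, 6.4]
finger_gap: 0.0132
grasp_force: 59.2
```

Call:
step_arm(targets=[[0,0,-0.02,0,1],[0,0,-0.03,0,1],[0,0,-0.05,0,1],[0,0,-0.05,0,1],[0,0,0,0,1],[0,0,0,0,1]])

```text
t: 25.85
eef_pos: [0.5068, -0.3114, 0.2201]
ee_rot: [180.0, 0.0, 91.5]
force: [0.1, -0.6, -1.1]
finger_gap: 0.0131
grasp_force: 58.7
```

```bash
python3 - <<'E'
from h import *
c=cam('top'); w=load('wrist')
s=bot.get_state(); print(s['force'])
# clip from early top view and top-based clip; rows towards above it
Rg,d0,Dm=frame((.53997,.10976),-6.22); clip=np.array([.53997,.10976,0])+Rg@[.0025,-.085+.005,.018]; print('clip est',clip)
go((clip[0],clip[1],.23),90-6.2,1,8)
E
```

```text
[ 0.53550956 -0.02854036 -1.15403357]
clip est [0.53378757 0.02996008 0.018     ]
n 8 total d [0.0275 0.341  0.0112] turn 7.7
[0.0425, 0.0046, -0.0014, np.float64(0.96), 1], [0.0426, 0.0038, -0.0014, np.float64(0.96), 1], [0.0426, 0.0031, -0.0014, np.float64(0.96), 1], [0.0427, 0.0024, -0.0014, np.float64(0.96), 1], [0.0427, 0.0017, -0.0014, np.float64(0.96), 1], [0.0428, 0.001, -0.0014, np.float64(0.96), 1], [0.0428, 0.0002, -0.0014, np.float64(0.96), 1], [0.0428, -0.0005, -0.0014, np.float64(0.96), 1],
```

Call:
step_arm(targets=[[0.045,0.005,-0.002,1.3,1],[0.045,0.004,-0.002,1.3,1],[0.045,0.003,-0.002,1.3,1],[0.045,0.002,-0.002,1.3,1],[0.045,0.001,-0.002,1.3,1],[0.045,0,-0.001,1.2,1],[0,0,0,0,1],[0,0,0,0,1],[0,0,0,0,1]])

```text
t: 27.02
eef_pos: [0.5298, -0.043, 0.2301]
ee_rot: [-179.9, 0.0, 83.7]
force: [0.2, 0.1, -1.1]
finger_gap: 0.0132
grasp_force: 58.6
```

```bash
python3 - <<'E'
from h import *
w=cam('wrist'); s=bot.get_state(); print(s['t'],s['eef_pos'],s['ee_rot'])
q=proj(w,(.5338,.030,.018+.035))[0]; print(q); I=w['pixels'].copy()
x0,y0=int(max(0,q[0]-110)),int(max(0,q[1]-90)); print(x0,y0)
cv2.drawMarker(I,tuple(int(a) for a in q),(0,0,255),0,8,1)
cv2.imwrite('pics/w8.png',cv2.resize(I[y0:y0+180,x0:x0+220],None,fx=3.3,fy=3.3,interpolation=cv2.INTER_CUBIC))
u,v=np.meshgrid(np.arange(640),np.arange(480)); uv=np.c_[u.ravel(),v.ravel()]; P=cloud(w,uv)
Rg=frame((0,0),-6.22)[0]; L=(P-[.5338,.030,.018])@Rg
k=(abs(L[:,0])<.03)&(abs(L[:,1])<.045)&(L[:,2]>.025)&(L[:,2]<.042); l=L[k]; print(k.sum(),l.min(0),l.max(0),np.percentile(l,[3,97],axis=0))
for s0 in (-1,1):
    m=l[:,0]*s0>0.0; print(s0,m.sum(),np.percentile(l[m][:,0],[3,50,97]) if m.any() else '')
k=(abs(L[:,0])<.08)&(abs(L[:,1])<.06)&(abs(L[:,2])<.005);b=P[k]; print('base z',np.median(b[:,2]))
E
```

```text
27.075 [ 0.52991975 -0.04310473  0.23026987] [-1.79943698e+02  7.37777958e-03  8.37132581e+01]
[312.54350628 121.04094546]
202 31
1603 [-0.01200493 -0.03099075  0.02500427] [0.01141136 0.02933226 0.03672629] [[-0.01144189 -0.02861764  0.02553805]
 [ 0.01073389  0.02778368  0.03548748]]
-1 819 [-0.01174825 -0.00825959 -0.00500712]
1 784 [0.00398991 0.00774286 0.01079561]
base z 0.017731050654059888
```

View pics/w8.png

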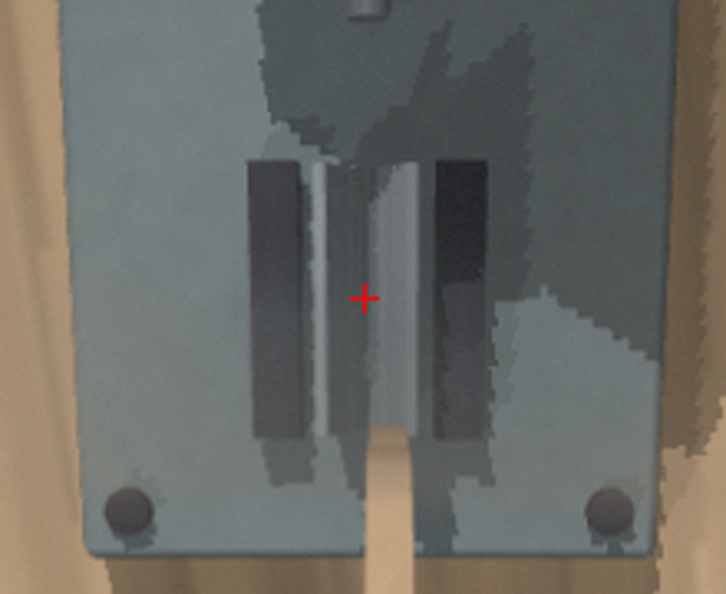

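The crop shows the clip mouth centred on my mark (365,298), with the jaws at x 315–415 and the template's sheet at the lower middle. I'll move over the clip and go down.

```bash
python3 - <<'E'
from h import *
go((.5334,.0285,.20),83.8,1,2)
E
```

```text
n 2 total d [ 0.0035  0.0716 -0.0303] turn -0.1
[0.0358, -0.0022, 0.0151, np.float64(-0.04), 1], [0.0358, -0.0022, 0.0151, np.float64(-0.04), 1],
```

Call:
step_arm(targets=[[0.036,-0.0022,0.015,0,1],[0.036,-0.0022,0.015,0,1],[0,0,0.03,0,1],[0,0,0.03,0,1],[0,0,0.015,0,1],[0,0,0,0,1],[0,0,0,0,1]])

```text
t: 27.95
eef_pos: [0.5346, 0.0296, 0.1271]
ee_rot: [179.9, -0.0, 83.8]
force: [0.1, -0.2, -0.5]
finger_gap: 0.0131
grasp_force: 58.6
```

Call:
step_arm(targets=[[-0.001,-0.001,0.01,0,1],[0,0,0.01,0,1],[0,0,0.01,0,1],[0,0,0.008,0,1],[0,0,0.005,0,1],[0,0,0.004,0,1],[0,0,0,0,1],[0,0,0,0,1]])

```text
t: 28.95
eef_pos: [0.5328, 0.0292, 0.0808]
ee_rot: [-180.0, 0.0, 83.8]
force: [-6.4, 1.3, 15.9]
finger_gap: 0.0135
grasp_force: 62.0
```

Call:
step_arm(targets=[[0,-0.001,0.002,0,1],[0,0,0.002,0,1],[0,0,0,0,1]])

```text
t: 29.32
eef_pos: [0.5333, 0.0292, 0.0807]
ee_rot: [179.9, 0.0, 83.8]
force: [-16.1, 0.7, 41.0]
finger_gap: 0.0131
grasp_force: 66.0
```

Call:
step_arm(targets=[[0,0,-0.002,0,1],[0,0,-0.0025,0,1],[0,0,0,0,1]])

```text
t: 29.7
eef_pos: [0.5324, 0.0293, 0.0808]
ee_rot: [179.9, -0.0, 83.8]
force: [-2.7, 0.2, 11.9]
finger_gap: 0.0134
grasp_force: 61.1
```

Call:
step_arm(targets=[[0,0,0,0,0.5],[0,0,0,0,0],[0,0,0,0,0],[0,0,-0.03,0,0],[0,0,-0.05,0,0],[0,0,-0.05,0,0],[-0.04,0,-0.03,0,0],[-0.04,0,0,0,0],[0,0,0,0,0],[0,0,0,0,0]])

```text
t: 30.95
eef_pos: [0.5226, -0.05, 0.2387]
ee_rot: [-179.9, -0.0, 83.8]
force: [0.2, 0.6, 0.5]
finger_gap: 0.0855
grasp_force: 0.0
```

```bash
python3 - <<'E'
from h import *
s=bot.get_state(); print(s['t'],s['eef_pos'],s['force'])
Rg=frame((0,0),-6.22)[0]
for n in('wrist','top'):
    w=cam(n); u,v=np.meshgrid(np.arange(640),np.arange(480)); uv=np.c_[u.ravel(),v.ravel()]; P=cloud(w,uv)
    L=(P-[.5334,.0298,.018])@Rg; k=(abs(L[:,0])<.03)&(abs(L[:,1])<.05)&(L[:,2]>.088)&(L[:,2]<.11)
    q=plane(w,uv[k].astype(float),.114); print(n,k.sum(),np.median(L[k],0),cv2.minAreaRect(q[:,:2].astype(np.float32)))
cv2.imwrite('pics/w9.png',load('wrist')['pixels'])
E
```

```text
30.95 [ 0.52257233 -0.04998011  0.23871163] [0.1721919  0.61257456 0.49834057]
wrist 2301 [ 0.00015505 -0.00040088  0.09557279] ((0.5334767699241638, 0.02836121991276741), (0.06278355419635773, 0.013697800226509571), 83.46735382080078)
top 48 [-0.00293539 -0.01943101  0.09558521] ((0.5299959778785706, 0.027471978217363358), (0.05897413194179535, 0.014617042616009712), 83.4767074584961)
```

```bash
python3 -c "
from h import *
print(bot.hand_in())"
```

```text
the job is handed in; nothing more can be done
None
```

I handed the job in at about 31 s: the template stands upright and fully home in the clip, the pointer is within about 1 mm of the tab, and the pots were left alone. The ring's angle could not be read, so "tight" is inferred from two further strokes leaving it unmoved; the hand-in gave no verdict.

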